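Hang the blue tack pail on the bench hook

ROBOT

A 6-joint arm with a two-finger parallel gripper is mounted at the origin on a cart in front of the work surface, level with it; the furniture and walls round the work are solid. World frame = base frame: x ahead of the robot, y to its left, z up, the work surface at z = 0. Lengths are in m, angles in rad, forces in N, time in s.
With the tool pointing down it reaches from about 0.425 to 1.125 m from the base axis. Payload 14.9 kg.
Tool frame: the origin (TCP) lies on the centre line of the jaws, within the pads' length; the fingertips stand 11 mm ahead of it and the grasp point (between the pads) lies 8 mm behind it; z points along the fingers, y is the direction in which the jaws open and shut (so a half turn about z gives the same grasp; the last joint's range is limited). The gripper opens to 91 mm and grips with 3 to 60 N. Pads are 32 mm wide; open, the fingers measure 118 mm over their backs; the gripper's body (76 mm by 178 mm) begins 60 mm behind the grasp point.
Start: joints at [-1.279, 0.379, 1.734, -0, 1.028, -0.033], TCP at [0.223, -0.663, 0.225] pointing down, gripper open.
Joint ranges: [-2.77, 2.77], [-0.74, 2.19], [0, 2.66], [-1.06, 4.2], [0.31, 2.87], [-3.08, 3.08]. Speed limits (rad/s): [1.89, 1.89, 2.39, 3.14, 3.14, 3.14].

INTERFACE

Orientations are given as a unit quaternion [x, y, z, w].
In Python, from plant import manip gives the robot as it stands. The module is installed in compiled form; this text tells all that it offers.
- The arm moves only by the tool carry_out, never from a script. Its argument "moves" is one flat list of numbers, 7 for each row, row after row: the shift along the tool's x, y, z in cm, then the turn, a rotation vector about the tool's x, y, z in rad, then the opening, from -1 (shut) to 1 (fully open), so that 0 is half open. A call has 1 to 8 rows; each row shifts and turns the pose as measured when the row begins, along the tool's axes as they then stand; what a row does not reach is not made up. A row lasts 1/8 s, in which the tool goes at most 62.5 mm and 10.7 degrees, less where a joint would pass 70% of its speed; a pose out of reach is approached as far as the arm can. A call with a gripper value outside its range is refused whole. The fingers move at their own pace and stop on an object; "squeeze" is the grip in N (left out, the last holds). Time passes only in rows, so rows that do not move let the fingers close. It gives the time, the measured TCP pose, the force and the opening at its end, in the units of the state.
- manip.sense(): the state, without advancing time (a new reading comes with each control period).
- manip.snapshot(name): name is "scene" or "top" or "wrist"; returns the picture (420x560x3 uint8, red, green, blue); there is no depth.
- manip.camera_model(name): a dict with "intrinsics" (3x3 intrinsics, pixels), "R" (3x3) and "t" (3): a world point X has camera coordinates R X + t. Camera axes: x right, y down, z forward; pixel columns grow to the right and rows downward; lengths in m; the calibration is good to about 2 mm. A picture is of the moment at which its call begins: read the wrist's pose just before it. camera_model takes no time and is no camera call; for the wrist camera it gives the pose at the moment of the call.
- manip.hand_in(): hands the job in, once; it reports no verdict.
The state is a dict: "clock": time; "joint_positions": joint angles; "joint_vel": joint speeds; "effort": joint torques, N m; "tcp_pos": TCP position; "tcp_rot": TCP orientation; "wrist_force": force on the tool from outside, world axes, zero at the start; "torque": the same for the moment, N m; "width": finger opening in m.
Only numpy, scipy, OpenCV 4.12 (cv2) and the standard library are available. Lean on these libraries where they do the work, as an engineer would, in place of code of your own. Each camera call takes 0.05 s, during which the arm holds its last target.

TASK

Pick up the blue tack pail by its steel handle and hang it by that handle on the hook of the grey stand, so that it hangs freely and upright. Leave the red pail standing where it is.

Things in the scene. Friction and masses are not known exactly. Their poses are not given: they have to be found in the camera images.
- blue_pail_bail (a point): Blue pail, 137 mm tall, 0.11-0.21 kg, open, rim 72 mm wide at height 70. Rigid upright U handle of 12x4 mm steel strap: two vertical legs (heights 87-137, 54 mm over outsides, 46 inside; below they spread to the rim), joined by a level top bar. Grip the legs' outsides from above. Point: mid-way between the legs, height 115, 18 mm below the bar's underside. z up, y along the bar, x through the U.
- red_pail_bail (a point): Red pail, to be left alone: same shape, size, point and axes as the blue one. Both are the same either way round; the U opening, from rim to top bar, is 63 mm high.
- hook_seat (a point): Hook of dark steel strap on a fixed stand (grey base 130 mm square, 12 high). Point: on the upper face of its level part, on the centre line, 200 mm above the bench; the pail's top bar should rest here. z up; -x points along the hook from post to free tip (roughly towards the robot). Strap 14 mm wide, 6 thick. The post, 18 mm thick, is 67 mm away at +x, ends 3 mm above the strap; nothing is above.
- hook_tip (a point): Top of the hook's upturned end, 14 mm wide, with a small round button on its outer face: the point is 36 mm from the seat point along the hook and 22 mm above the level part; the button's outer face is 4 mm farther out. Same axes as the seat point.
Things that resemble listed ones, but are neither listed nor needed, are in the scene too. Of the things that look like the part that bears blue_pail_bail, the smallest one is meant.

How it is judged:
At the end, for the whole second after the job is handed in: The blue pail hangs by its handle on the level part of the hook: the point of its handle lies within 30 mm of the hook's point along the hook, within 22 mm sideways and 10 to 28 mm below it, and the pail stays upright within 15 degrees. The red pail is within 30 mm of where it began (x of blue_pail_bail in the frame of hook_seat between -0.03 and 0.03 m and y of blue_pail_bail in the frame of hook_seat between -0.022 and 0.022 m and z of blue_pail_bail in the frame of hook_seat between -0.028 and -0.01 m and angle between blue_pail_bail's own z axis and vertical below 0.26 rad and distance of red_pail_bail from where it was at the start of the episode below 0.03 m); the robot touches nothing.
It fails at once if the red pail is tipped over (angle between red_pail_bail's own z axis and vertical above 0.6 rad).
It also fails if it takes over 38 s, if anything falls off the work surface, if the arm or the gripper's body presses on something with over 40 N, if the wrist force passes 120 N, or if a joint passes its speed limit or range.

## Working session

There is one attempt and no reset: what is moved stays moved. The work goes in short steps, Python scripts to look and compute and a tool call to move; the robot and the scene stay as the last step left them, time stands still between calls to the robot, and variables do not carry over. Pictures are saved under pics/ and viewed, and the job is handed in when it is done.

Besides the shell and the picture viewer there is one more tool, called after ">>>" as a command line: name --argument value ..., lists and objects as JSON in quotes. carry_out: Moves the arm, as the interface text tells. Its arguments: {"type":"object","properties":{"moves":{"type":"array","items":{"type":"number"}},"squeeze":{"type":"number"}},"required":["moves"]}

```bash
mkdir -p pics
python3 - <<'E'
from plant import manip
import cv2
s=manip.sense(); print(s['clock'],s['tcp_pos'],s['tcp_rot'],s['width'])
for n in ['scene','top','wrist']:
    m=manip.camera_model(n); print(n,m)
    cv2.imwrite(f'pics/{n}0.png',cv2.cvtColor(manip.snapshot(n),cv2.COLOR_RGB2BGR))
E
```

```text
0.0 [ 0.22326866 -0.66304404  0.22429641] [ 9.86838854e-01  1.61705877e-01 -6.97945324e-05 -5.29260756e-04] 0.0912357913637425
scene {'intrinsics': array([[446.99215621,   0.        , 281.45685323],
       [  0.        , 446.99215621, 214.35608392],
       [  0.        ,   0.        ,   1.        ]]), 'R': array([[-0.79657671, -0.60444094, -0.0108022 ],
       [-0.31064173,  0.42458486, -0.85042896],
       [ 0.51862053, -0.67407629, -0.52597899]]), 't': array([0.41221452, 0.33813325, 1.07452014])}
top {'intrinsics': array([[544.46571015,   0.        , 279.89814374],
       [  0.        , 544.46571015, 211.60498835],
       [  0.        ,   0.        ,   1.        ]]), 'R': array([[ 0.02597897, -0.99951766,  0.01701569],
       [-0.99630867, -0.02728118, -0.08139267],
       [ 0.08181762, -0.01483838, -0.99653685]]), 't': array([-0.09952642,  0.55291615,  1.4840169 ])}
wrist {'intrinsics': array([[360.76996509,   0.        , 274.61657077],
       [  0.        , 360.76996509, 213.77756467],
       [  0.        ,   0.        ,   1.        ]]), 'R': array([[ 0.31911298, -0.94771613, -0.00102495],
       [-0.91023085, -0.30679182,  0.27813412],
       [-0.26390663, -0.08782327, -0.9605417 ]]), 't': array([-0.69935824, -0.03152352,  0.39122176])}
```

View pics/scene0.png

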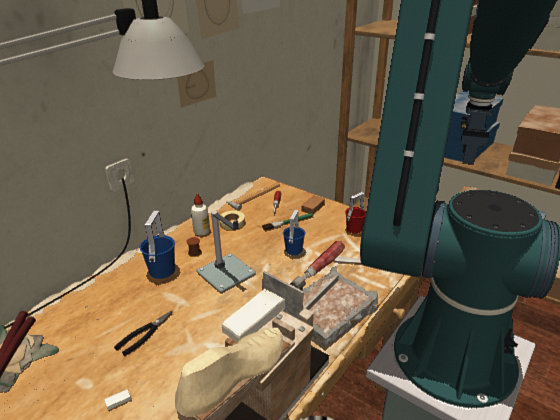

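View pics/top0.png

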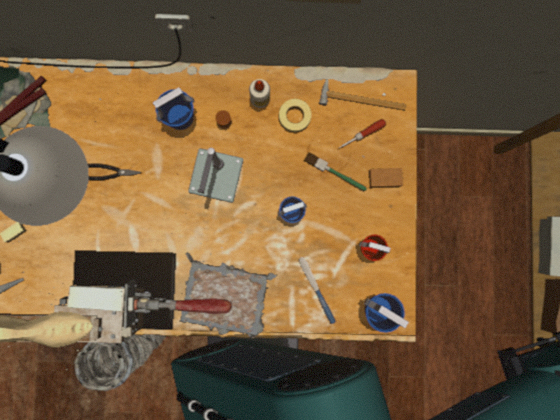

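View pics/wrist0.png

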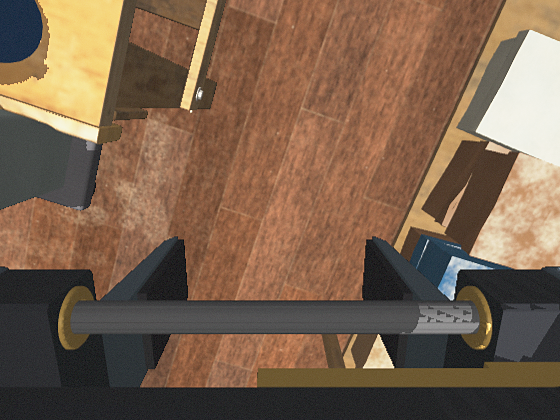

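The top view shows three blue pails. The smallest is at about (292,210), next to the similar-sized red pail at (374,248), and larger ones are at (177,110) and (383,312). The stand is at (216,175), with its hook pointing down in the image, towards the robot. I'll zoom in for details.

Run:
```python
import cv2,numpy as np
t=cv2.imread('pics/top0.png'); s=cv2.imread('pics/scene0.png')
a=cv2.resize(t[140:230,180:320],(800,514),interpolation=cv2.INTER_CUBIC)
b=cv2.resize(s[190:300,190:330],(760,597),interpolation=cv2.INTER_CUBIC)
cv2.imwrite('pics/top0z.png',a);cv2.imwrite('pics/scene0z.png',b)
```

```text
(no output)
```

View pics/top0z.png

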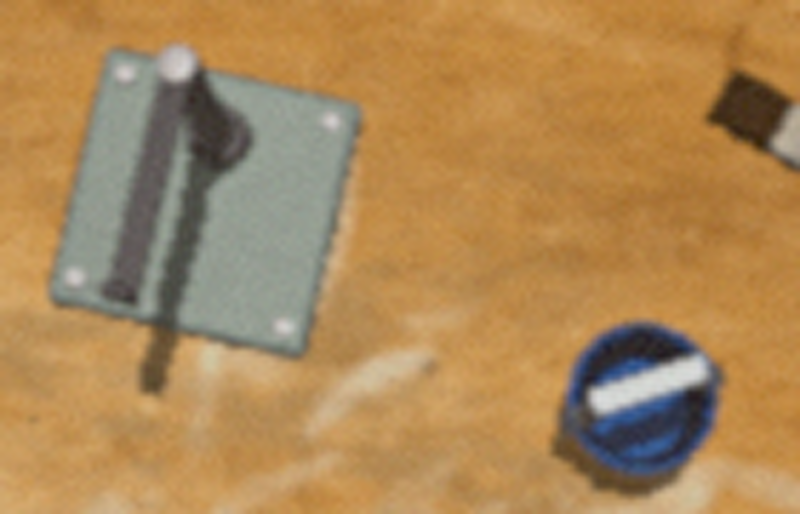

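View pics/scene0z.png

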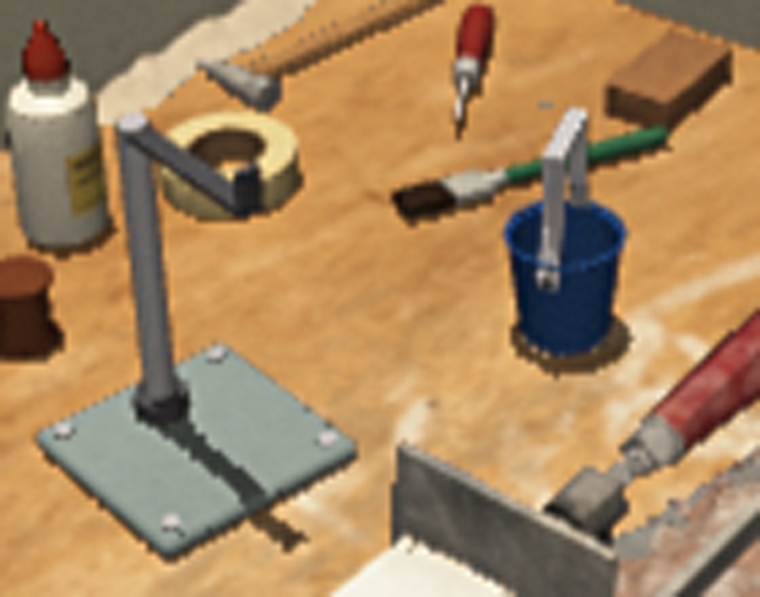

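```bash
cat > h.py <<'E'
import numpy as np,cv2
from plant import manip
def ray(n,u,v,z,m=None):
    m=m or manip.camera_model(n)
    d=m['R'].T@np.linalg.inv(m['intrinsics'])@np.array([u,v,1.]); c=-m['R'].T@m['t']
    return c+d*(z-c[2])/d[2]
def proj(n,X,m=None):
    m=m or manip.camera_model(n)
    p=m['intrinsics']@(m['R']@np.array(X,float)+m['t']); return p[:2]/p[2]
def tri(views):
    A=np.zeros((3,3));b=np.zeros(3)
    for n,u,v in views:
        m=manip.camera_model(n);d=m['R'].T@np.linalg.inv(m['intrinsics'])@np.array([u,v,1.]);c=-m['R'].T@m['t'];d/=np.linalg.norm(d)
        P=np.eye(3)-np.outer(d,d);A+=P;b+=P@c
    return np.linalg.solve(A,b)
E
python3 - <<'E'
from h import *
t=cv2.imread('pics/top0.png'); hsv=cv2.cvtColor(t,cv2.COLOR_BGR2HSV)
# white bars
def bar(x0,y0,x1,y1):
    roi=hsv[y0:y1,x0:x1]; m=((roi[...,1]<60)&(roi[...,2]>130)).astype(np.uint8)
    n,l,st,c=cv2.connectedComponentsWithStats(m); i=1+np.argmax(st[1:,4])
    ys,xs=np.nonzero(l==i); r=cv2.minAreaRect(np.c_[xs+x0,ys+y0].astype(np.float32)); return r,cv2.boxPoints(r)
for nm,b in dict(blue=(275,190,312,230),red=(355,230,395,265)).items():
    r,p=bar(*b); print(nm,r)
    P=np.array([ray('top',*q,.137) for q in p]); c=P.mean(0)
    e=[P[1]-P[0],P[2]-P[1]]; e=max(e,key=np.linalg.norm); print(c,np.linalg.norm(e),np.degrees(np.arctan2(e[1],e[0])))
# base
m=cv2.inRange(hsv,(35,5,80),(100,80,200)); m[:145]=0;m[205:]=0;m[:,:185]=0;m[:,250:]=0
m=cv2.morphologyEx(m,cv2.MORPH_CLOSE,np.ones((9,9)))
n,l,st,c=cv2.connectedComponentsWithStats(m); i=1+np.argmax(st[1:,4]); ys,xs=np.nonzero(l==i)
r=cv2.minAreaRect(np.c_[xs,ys].astype(np.float32)); P=np.array([ray('top',*q,.012) for q in cv2.boxPoints(r)])
print('base',r,P.mean(0),[ (np.linalg.norm(P[k]-P[k-1]),np.degrees(np.arctan2(*(P[k]-P[k-1])[1::-1]))) for k in range(4)])
z=lambda x,y:(x/5.714+180-.4,y/5.714+140-.4)
print('bluebar hand',ray('top',*z(650,386),.137))
pt=ray('top',*z(178,64),.203);tp=ray('top',*z(120,291),.22)
print('post',pt,'tip',tp,np.linalg.norm((tp-pt)[:2]),np.degrees(np.arctan2(*(tp-pt)[1::-1])))
zs=lambda x,y:(x/5.429+190-.4,y/5.429+190-.4)
print('tri post',tri([('top',*z(178,64)),('scene',*zs(133,124))]),'tri bar',tri([('top',*z(650,386)),('scene',*zs(568,134))]))
E
```

```text
blue ((293.6000061035156, 206.80001831054688), (5.0596442222595215, 22.135942459106445), 71.56504821777344)
[ 0.55936603 -0.11784899  0.137     ] 0.05684860635083192 -69.93766045571488
red ((379.18865966796875, 246.83961486816406), (21.15352439880371, 4.807618618011475), 15.945395469665527)
[ 0.46274454 -0.33888896  0.137     ] 0.05397692953241265 -104.42842690434182
base ((215.35671997070312, 175.1207733154297), (44.672088623046875, 44.44723129272461), 12.994616508483887) [0.65400816 0.09834131 0.012     ] [(np.float64(0.12465040156046282), np.float64(78.53008114423784)), (np.float64(0.1252779497605472), np.float64(-10.644347297737168)), (np.float64(0.1255053559394527), np.float64(-101.47808186669701)), (np.float64(0.1252506677452413), np.float64(168.96471076992907))]
bluebar hand [ 0.55842969 -0.11722259  0.137     ]
post [0.68568035 0.09151457 0.203     ] tip [0.58490846 0.11040179 0.22      ] 0.10252658961505048 169.38446970630235
tri post [0.68567289 0.09135295 0.19928281] tri bar [ 0.55753365 -0.1179734   0.13541594]
```

The triangulated heights are plausible: post top 199 mm (should be 203) and bar 135 mm (137). The bar is 57 mm long (should be 54), and post to tip is 103 mm (67+36). I'll move above the blue pail.

>>> carry_out --moves '[4.5,-3.7,-1.8,0,0,0,1,4.5,-3.7,-1.8,0,0,0,1,4.5,-3.7,-1.8,0,0,0,1,4.5,-3.7,-1.8,0,0,0,1,4.5,-3.7,0,0,0,0,1,4.5,-3.7,0,0,0,0,1,4.5,-3.7,0,0,0,0,1,4.5,-3.7,0,0,0,0,1]' --squeeze 15

```text
clock: 1.15
tcp_pos: [0.475, -0.2583, 0.2983]
tcp_rot: [0.987, 0.159, 0.001, -0.001]
wrist_force: [0.8, -1.0, 0.3]
width: 0.0913
```

>>> carry_out --moves '[4.1,-3.6,0,0,0,0,1,4.1,-3.6,0,0,0,0,1,4.1,-3.6,0,0,0,0,1,0,0,0,0,0,0,1]'

```text
clock: 1.65
tcp_pos: [0.561, -0.1089, 0.2985]
tcp_rot: [0.987, 0.161, 0.001, -0.001]
wrist_force: [0.1, -0.6, 0.6]
width: 0.0912
```

Run:
```python
from h import *
s=manip.sense(); print(s['clock'],s['tcp_pos'],s['tcp_rot'],s['joint_positions'])
m=manip.camera_model('wrist'); print(m)
cv2.imwrite('pics/wrist1.png',cv2.cvtColor(manip.snapshot('wrist'),cv2.COLOR_RGB2BGR))
```

```text
1.65 [ 0.56099842 -0.10891426  0.29850788] [ 9.86997129e-01  1.60734664e-01  6.95476727e-04 -7.42582618e-04] [-0.23340165  0.09279297  1.9477187   0.0021382   1.10036925  1.01355611]
{'intrinsics': array([[360.76996509,   0.        , 274.61657077],
       [  0.        , 360.76996509, 213.77756467],
       [  0.        ,   0.        ,   1.        ]]), 'R': array([[ 0.31727712, -0.94833195, -0.00132229],
       [-0.91120624, -0.30524195,  0.27664153],
       [-0.26275162, -0.08656715, -0.96097228]]), 't': array([-0.28080953,  0.42643026,  0.59985542])}
```

View pics/wrist1.png

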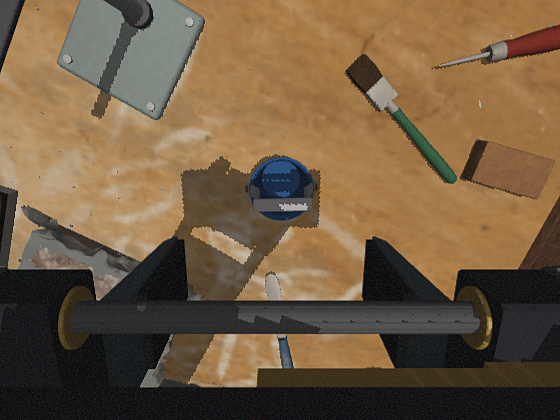

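The wrist view shows the bar (grey, in shadow) running from about (253,204) to (310,207). I'll measure it more finely.

Run:
```python
from h import *
w=cv2.imread('pics/wrist1.png')
cv2.imwrite('pics/wrist1z.png',cv2.resize(w[145:235,230:340],(770,630)[:2],interpolation=cv2.INTER_NEAREST)[:600])
P=[ray('wrist',*q,.137) for q in [(253,204),(310,206)]]
print(P,(P[0]+P[1])/2)
```

```text
[array([ 0.54929939, -0.09259356,  0.137     ]), array([ 0.56409841, -0.14291581,  0.137     ])] [ 0.5566989  -0.11775468  0.137     ]
```

View pics/wrist1z.png

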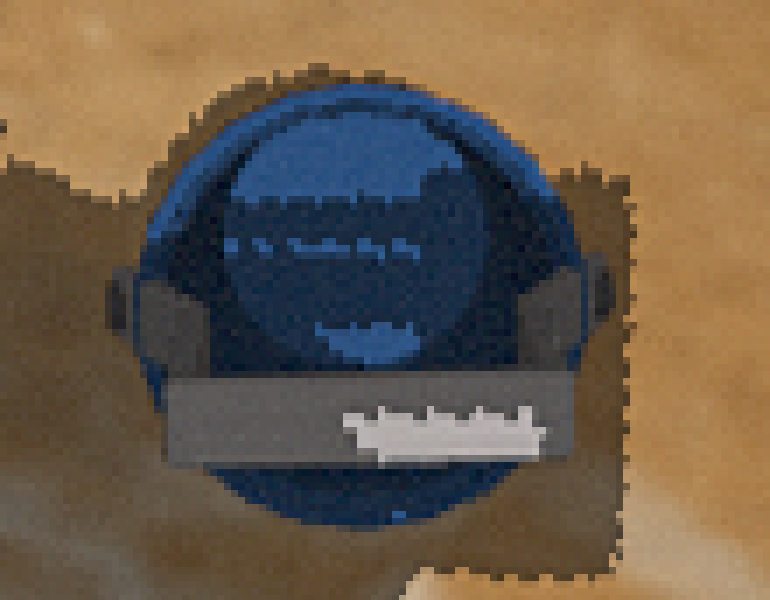

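Run:
```python
from h import *
P=[ray('wrist',*q,.137) for q in [(253.1,204.8),(311.6,203.8)]]
c=(P[0]+P[1])/2;e=P[1]-P[0]
print(c,np.linalg.norm(e),np.degrees(np.arctan2(e[1],e[0])))
from scipy.spatial.transform import Rotation as R
s=manip.sense();M=R.from_quat(s['tcp_rot']).as_matrix();print(M, np.degrees(np.arctan2(M[1,1],M[0,1])))
for z in (.137,.11): print(M.T@(np.r_[c[:2],z]-s['tcp_pos'])*100)
# base corners / hook from wrist
```

```text
[ 0.55756623 -0.11825179  0.137     ] 0.053761390986426974 -70.52418104379628
[[ 9.48640962e-01  3.16354057e-01  6.59916889e-04]
 [ 3.16352827e-01 -9.48640411e-01  1.50348741e-03]
 [ 1.10165817e-03 -1.21750317e-03 -9.99998652e-01]] -71.55740952185067
[-0.52912977  0.70156065 16.13755246]
[-0.53210425  0.70484791 18.83754882]
```

>>> carry_out --moves '[-0.5,0.7,2,0,0,-0.018,1,0,0,5,0,0,0,1,0,0,3,0,0,0,1,0,0,0,0,0,0,1]'

```text
clock: 2.2
tcp_pos: [0.5542, -0.1234, 0.1923]
tcp_rot: [0.986, 0.169, -0.0, -0.001]
wrist_force: [0.8, 0.2, -0.0]
width: 0.0915
```

Run:
```python
from h import *
from scipy.spatial.transform import Rotation as R
s=manip.sense();M=R.from_quat(s['tcp_rot']).as_matrix();print(s['clock'],s['tcp_pos'],np.degrees(np.arctan2(M[1,1],M[0,1])))
for z in (.112,): print(M.T@(np.r_[.5577,-.1180,z]-s['tcp_pos'])*100)
cv2.imwrite('pics/wrist2.png',cv2.cvtColor(manip.snapshot('wrist'),cv2.COLOR_RGB2BGR))
```

```text
2.2 [ 0.55415489 -0.12337663  0.19229898] -70.59516893500694
[ 0.51765955 -0.37608466  8.03023124]
```

View pics/wrist2.png

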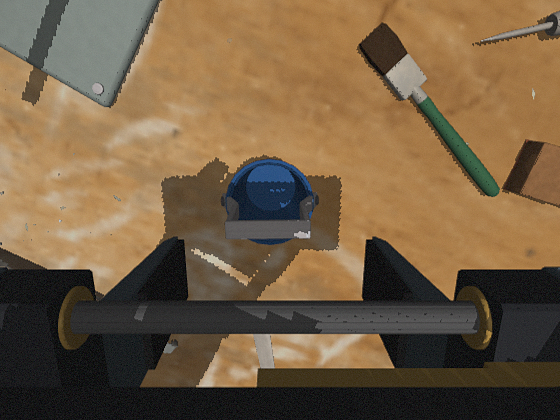

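The bar is at (225–312, 229), between the fingers. I'll correct by +0.5 and −0.4 cm and descend.

Run:
```python
from h import *
P=[ray('wrist',*q,.137) for q in [(225,231),(312,228)]]
print((P[0]+P[1])/2,np.linalg.norm(P[1]-P[0]))
```

```text
[ 0.55885821 -0.11779714  0.137     ] 0.05499611224721919
```

>>> carry_out --moves '[0.5,-0.4,1,0,0,0,1,0,0,1,0,0,0,1,0,0,0,0,0,0,1]'

```text
clock: 2.62
tcp_pos: [0.5594, -0.1189, 0.1746]
tcp_rot: [0.986, 0.168, 0.002, 0.0]
wrist_force: [0.2, 0.0, -0.5]
width: 0.0914
```

>>> carry_out --moves '[0,0,2.5,0,0,0,1,0,0,2.5,0,0,0,1,0,0,1.1,0,0,0,1,0,0,0,0,0,0,1]'

```text
clock: 3.12
tcp_pos: [0.5615, -0.1191, 0.1144]
tcp_rot: [0.986, 0.169, 0.004, 0.001]
wrist_force: [-0.4, 0.4, 0.8]
width: 0.0909
```

>>> carry_out --moves '[-0.3,0,0.2,0,0,0,1,0,0,0,0,0,0,0.1,0,0,0,0,0,0,0.1,0,0,0,0,0,0,-0.2,0,0,0,0,0,0,-0.2,0,0,0,0,0,0,-0.2,0,0,0,0,0,0,-0.2]' --squeeze 20

```text
clock: 4.0
tcp_pos: [0.5598, -0.1205, 0.1147]
tcp_rot: [0.986, 0.169, 0.005, 0.002]
wrist_force: [-0.3, 0.2, 0.7]
width: 0.0544
```

>>> carry_out --moves '[0,0,-1,0,0,0,-0.2,0,0,-3,0,0,0,-0.2,0,0,-4,0,0,0,-0.2,0,0,-3,0,0,0.1,-0.2,0,0,0,0,0,0.15,-0.2,0,0,0,0,0,0.15,-0.2,0,0,0,0,0,0.13,-0.2,0,0,0,0,0,0,-0.2]'

```text
clock: 5.0
tcp_pos: [0.5581, -0.1201, 0.2325]
tcp_rot: [0.995, -0.103, 0.006, 0.0]
wrist_force: [0.5, 0.5, -2.8]
width: 0.0545
```

```bash
cat >> h.py <<'E'
from scipy.spatial.transform import Rotation as Rn
def to(x,y,z):
    s=manip.sense();M=Rn.from_quat(s['tcp_rot']).as_matrix()
    print(s['clock'],s['tcp_pos'].round(4),'yang',np.degrees(np.arctan2(M[1,1],M[0,1])).round(2),'zax',M[:,2].round(4),s['width'],s['wrist_force'].round(1))
    print('cm',(M.T@(np.r_[x,y,z]-s['tcp_pos'])*100).round(2))
def snap(n,f):
    im=cv2.cvtColor(manip.snapshot(n),cv2.COLOR_RGB2BGR);cv2.imwrite('pics/'+f,im);return im
E
python3 - <<'E'
from h import *
to(.5415,.119,.224)
im=snap('scene','scene3.png')
cv2.imwrite('pics/scene3z.png',cv2.resize(im[170:320,170:370],(800,600),interpolation=cv2.INTER_CUBIC))
E
```

```text
5.0 [ 0.5581 -0.1201  0.2325] yang -101.82 zax [ 0.012  -0.002  -0.9999] 0.05449651337745612 [ 0.5  0.5 -2.8]
cm [ -6.53 -23.06   0.79]
```

View pics/scene3z.png

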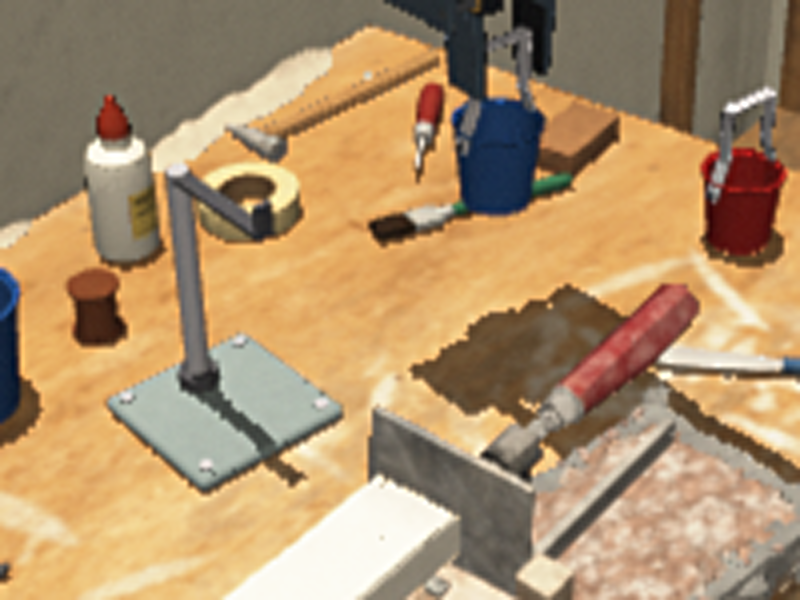

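The pail is held upright, with its base at about (495,205) in the zoomed crop. The wrist carries about 2 N. I'll move to the pre-insertion point.

>>> carry_out --moves '[-1.1,-3.8,0,0,0,0,-0.2,-1.1,-3.8,0,0,0,0,-0.2,-1.1,-3.8,0,0,0,0,-0.2,-1.1,-3.8,0,0,0,0,-0.2,-1.1,-3.8,0,0,0,0,-0.2,-1,-3,0,0,0,0,-0.2,0,0,0,0,0,0,-0.2]'

```text
clock: 5.92
tcp_pos: [0.5365, 0.1149, 0.2332]
tcp_rot: [0.996, -0.091, 0.007, 0.0]
wrist_force: [-0.0, -0.5, -2.6]
width: 0.0538
```

Run:
```python
from h import *
to(.5415,.119,.224)
im=snap('scene','scene4.png')
cv2.imwrite('pics/scene4z.png',cv2.resize(im[170:320,170:370],(800,600),interpolation=cv2.INTER_CUBIC))
im=snap('top','top4.png')
cv2.imwrite('pics/top4z.png',cv2.resize(im[130:250,150:310],(800,600),interpolation=cv2.INTER_CUBIC))
snap('wrist','wrist4.png')
```

```text
5.925 [0.5365 0.1149 0.2332] yang -100.44 zax [ 0.0129 -0.0021 -0.9999] 0.05377378569922942 [-0.  -0.5 -2.6]
cm [ 0.4  -0.49  0.92]
```

View pics/scene4z.png

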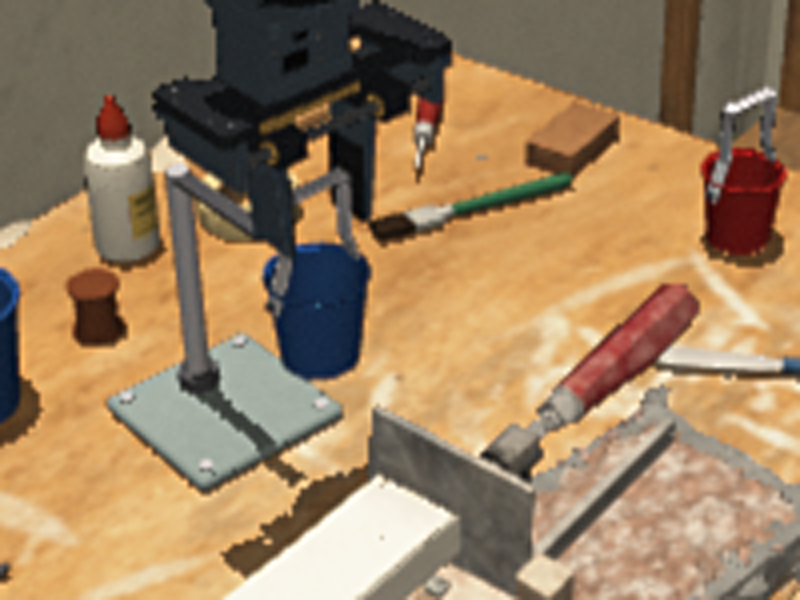

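View pics/top4z.png

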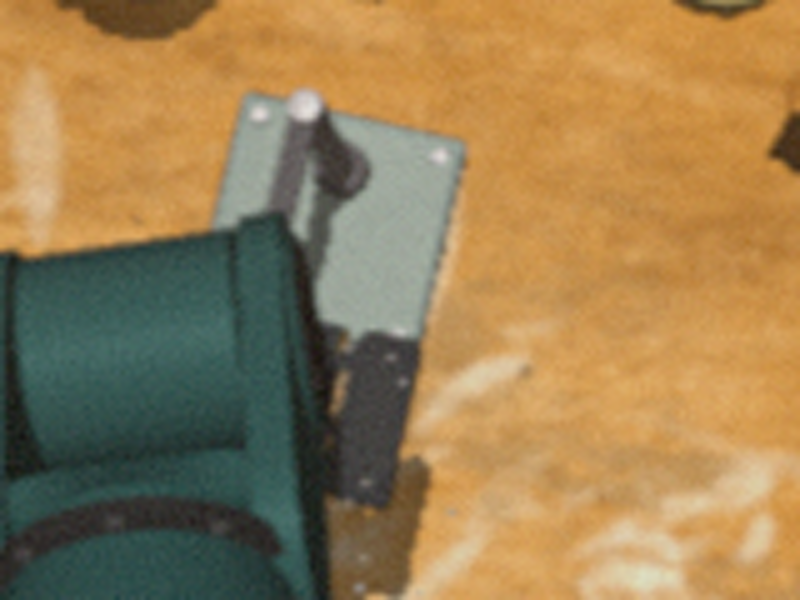

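View pics/wrist4.png

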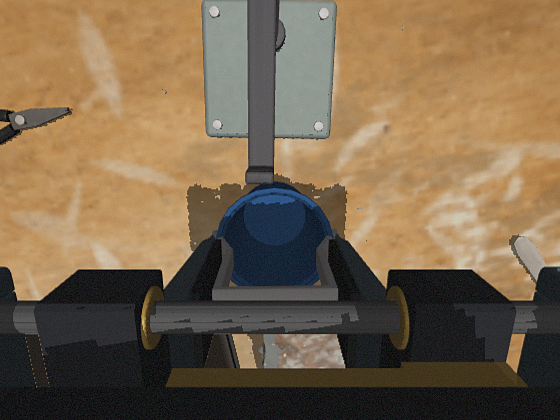

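The wrist view shows the hook tip at about (247–272, 168), straight ahead of the U. The bar spans columns 213–338. I'll measure the tip and the hook line from this close view.

Run:
```python
from h import *
w=cv2.imread('pics/wrist4.png')
cv2.imwrite('pics/wrist4z.png',cv2.resize(w[0:210,200:350],(429,600),interpolation=cv2.INTER_CUBIC))
```

```text
(no output)
```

View pics/wrist4z.png

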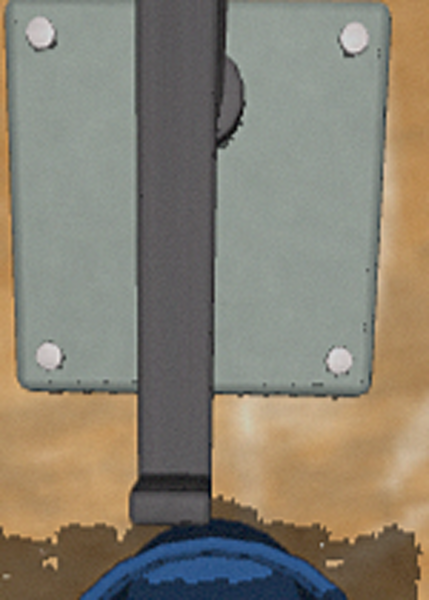

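Run:
```python
from h import *
f=lambda x,y:(200+x/2.86-.3,y/2.857-.3)
t=ray('wrist',*f(170.5,482),.222)
s=[ray('wrist',*f(*q),.2) for q in [(175.5,440),(176.5,250),(177.5,50)]]
print('tip',t,'strap',s)
e=s[2]-s[0];print('ang',np.degrees(np.arctan2(e[1],e[0])))
u=e/np.linalg.norm(e);seat=t+.036*u;seat[2]=.2;print('seat',seat)
w=[np.linalg.norm(ray('wrist',*f(a,y),z)-ray('wrist',*f(b,y),z)) for a,b,y,z in [(131,210,490,.222),(139,214,250,.2)]];print(w)
P=[ray('wrist',*q,manip.sense()['tcp_pos'][2]+.022) for q in [(213,294),(338,293)]];print(P,(P[0]+P[1])/2,np.linalg.norm(P[1]-P[0]))
to(*(seat+[0,0,.03]))
```

```text
tip [0.58894269 0.11049973 0.222     ] strap [array([0.59350791, 0.10955187, 0.2       ]), array([0.62630676, 0.10285713, 0.2       ]), array([0.65770608, 0.09645713, 0.2       ])]
ang -11.528685861972427
seat [0.62421638 0.10330482 0.2       ]
[np.float64(0.013196265863871456), np.float64(0.013308257244457534)]
[array([0.54464212, 0.13801769, 0.2550589 ]), array([0.53529195, 0.08584478, 0.2550589 ])] [0.53996704 0.11193124 0.2550589 ] 0.05300413190498771
6.075 [0.5369 0.1129 0.2331] yang -100.66 zax [ 0.0129 -0.0024 -0.9999] 0.054030357370953394 [-0.   0.3 -2.3]
cm [ 8.76 -0.68  0.42]
```

>>> carry_out --moves '[0,-0.6,1.0,0,-0.012,0.015,-0.2,0,0,0,0,0,0,-0.2]'

```text
clock: 6.32
tcp_pos: [0.5384, 0.1178, 0.2223]
tcp_rot: [0.995, -0.101, 0.0, -0.0]
wrist_force: [-0.6, 0.0, -3.4]
width: 0.0538
```

Run:
```python
from h import *
to(.622,.1035,.223)
```

```text
6.325 [0.5384 0.1178 0.2223] yang -101.63 zax [ 1.e-04  0.e+00 -1.e+00] 0.053837097631890034 [-0.6  0.  -3.4]
cm [ 8.48 -0.29 -0.07]
```

Height is 0.222, which leaves about 18 mm above the tip and 17 mm under the strap. I'll insert part way and check.

>>> carry_out --moves '[1.5,-0.2,0,0,0,0,-0.2,1.5,-0.1,0,0,0,0,-0.2,1.5,0,0,0,0,0,-0.2,0,0,0,0,0,0,-0.2]'

```text
clock: 6.82
tcp_pos: [0.5874, 0.1104, 0.2223]
tcp_rot: [0.995, -0.102, 0.0, -0.0]
wrist_force: [-0.0, -0.3, -2.4]
width: 0.0534
```

Run:
```python
from h import *
to(.622,.1035,.223)
im=snap('scene','scene5.png')
cv2.imwrite('pics/scene5z.png',cv2.resize(im[190:280,190:310],(800,600),interpolation=cv2.INTER_CUBIC))
snap('wrist','wrist5.png')
```

```text
6.825 [0.5874 0.1104 0.2223] yang -101.67 zax [ 8.e-04 -0.e+00 -1.e+00] 0.05335500864279387 [-0.  -0.3 -2.4]
cm [ 3.53 -0.02 -0.07]
```

View pics/scene5z.png

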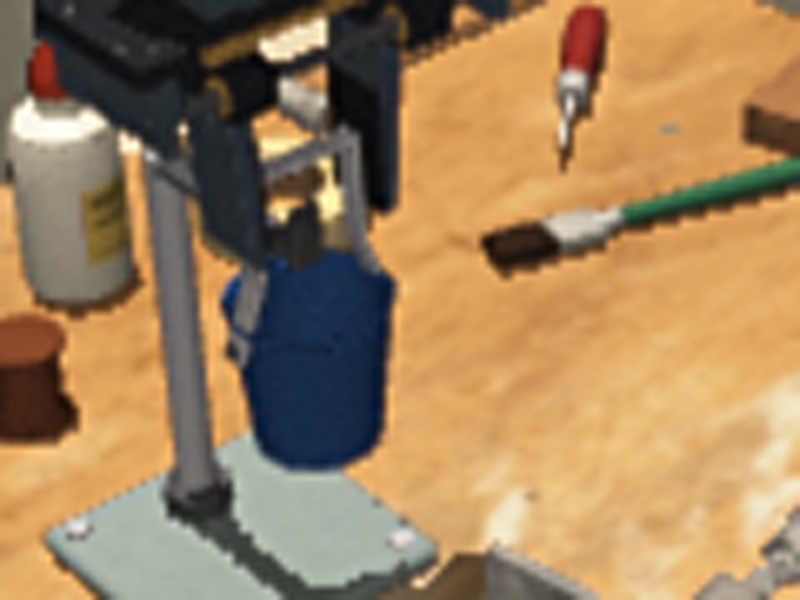

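View pics/wrist5.png

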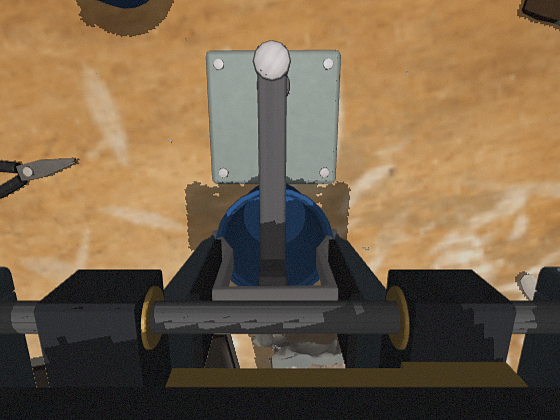

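The tip is inside the U: the dark tip at (300,230) in the scene crop sits between the bar and the rim. In the wrist view the strap centre (273) is near the bar centre (275). I'll finish the insertion, then check against the post top.

Run:
```python
from h import *
p=ray('wrist',271.5,60,.203);print(p, p[:2]+.067*np.array([-np.cos(np.radians(11.4)),np.sin(np.radians(11.4))]))
```

```text
[0.68464403 0.09173469 0.203     ] [0.61896586 0.10497773]
```

>>> carry_out --moves '[1.5,0,0,0,0,0,-0.2,1.5,0,0,0,0,0,-0.2,0,0,0,0,0,0,-0.2]'

```text
clock: 7.3
tcp_pos: [0.6174, 0.1042, 0.2223]
tcp_rot: [0.995, -0.101, 0.0, 0.0]
wrist_force: [-0.6, 0.4, -2.0]
width: 0.0538
```

>>> carry_out --moves '[0.3,0,1.2,0,0,0,-0.2,0,0,1.2,0,0,0,-0.2,0,0,0.8,0,0,0,-0.2,0,0,0,0,0,0,-0.2]'

```text
clock: 7.8
tcp_pos: [0.6194, 0.1036, 0.1869]
tcp_rot: [0.995, -0.101, -0.001, 0.0]
wrist_force: [-1.0, 1.1, -1.9]
width: 0.0544
```

Run:
```python
from h import *
to(.620,.104,.182)
im=snap('scene','scene6.png')
cv2.imwrite('pics/scene6z.png',cv2.resize(im[190:280,190:310],(800,600),interpolation=cv2.INTER_CUBIC))
snap('wrist','wrist6.png')
```

```text
7.8 [0.6194 0.1036 0.1869] yang -101.63 zax [-1.8e-03 -3.0e-04 -1.0e+00] 0.054360583165491 [-1.   1.1 -1.9]
cm [ 0.05 -0.05  0.49]
```

View pics/scene6z.png

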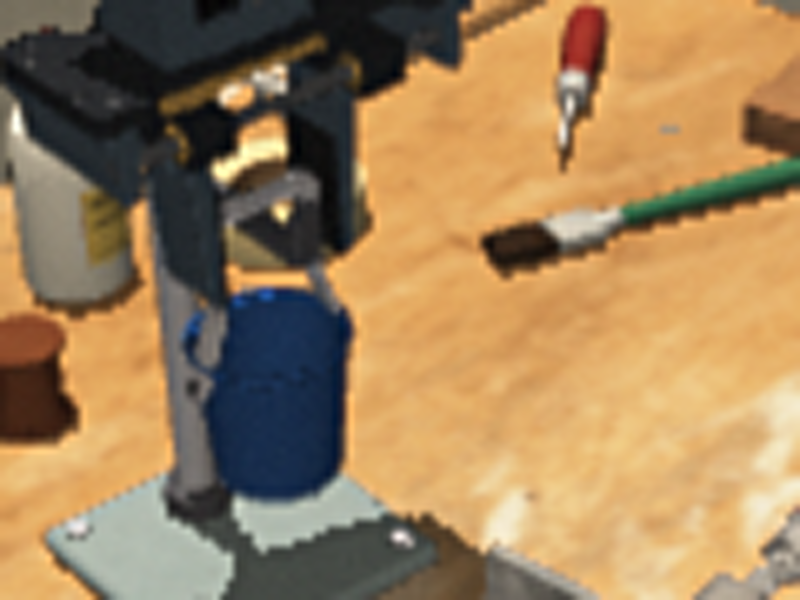

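View pics/wrist6.png

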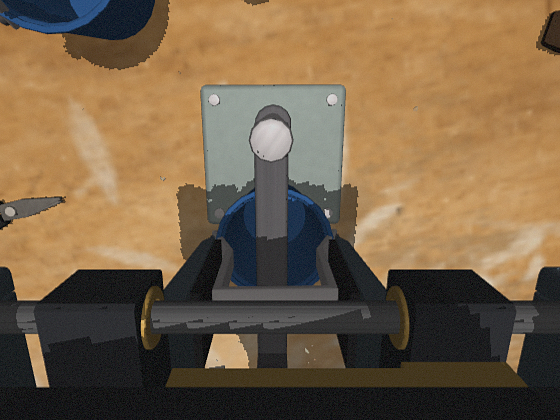

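The bar is just above the strap, and the tip is visible on the near side of it. I'll lower in small steps and watch the force.

>>> carry_out --moves '[0,0,0.25,0,0,0,-0.2,0,0,0.15,0,0,0,-0.2,0,0,0,0,0,0,-0.2]'

```text
clock: 8.28
tcp_pos: [0.6203, 0.1037, 0.1845]
tcp_rot: [0.995, -0.101, 0.0, -0.0]
wrist_force: [-0.5, 0.6, -1.8]
width: 0.054
```

>>> carry_out --moves '[0,0,0.2,0,0,0,-0.2,0,0,0,0,0,0,-0.2]'

```text
clock: 8.52
tcp_pos: [0.6204, 0.1038, 0.1825]
tcp_rot: [0.995, -0.101, 0.001, -0.0]
wrist_force: [-0.2, -0.1, -2.5]
width: 0.0541
```

>>> carry_out --moves '[0,0,0.15,0,0,0,-0.2,0,0,0,0,0,0,-0.2]'

```text
clock: 8.78
tcp_pos: [0.6208, 0.1038, 0.182]
tcp_rot: [0.995, -0.101, 0.001, -0.0]
wrist_force: [-0.2, 0.7, -2.0]
width: 0.0542
```

>>> carry_out --moves '[0,0,0.15,0,0,0,-0.2,0,0,0,0,0,0,-0.2]'

```text
clock: 9.02
tcp_pos: [0.6212, 0.1038, 0.1819]
tcp_rot: [0.995, -0.101, 0.001, -0.0]
wrist_force: [0.0, -0.3, -2.5]
width: 0.0539
```

>>> carry_out --moves '[0,0,0.3,0,0,0,-0.2,0,0,0,0,0,0,-0.2]'

```text
clock: 9.28
tcp_pos: [0.6224, 0.1037, 0.1809]
tcp_rot: [0.995, -0.101, 0.002, -0.0]
wrist_force: [0.7, 1.0, -2.0]
width: 0.0541
```

>>> carry_out --moves '[-0.2,0,0.3,0,0,0,-0.2,0,0,0,0,0,0,-0.2]'

```text
clock: 9.52
tcp_pos: [0.6227, 0.1038, 0.1802]
tcp_rot: [0.995, -0.101, 0.005, -0.0]
wrist_force: [0.5, -0.5, -2.4]
width: 0.0537
```

Run:
```python
from h import *
to(.620,.104,.180)
im=snap('scene','scene7.png')
cv2.imwrite('pics/scene7z.png',cv2.resize(im[190:280,190:310],(800,600),interpolation=cv2.INTER_CUBIC))
```

```text
9.525 [0.6227 0.1038 0.1802] yang -101.6 zax [ 1.e-02 -4.e-04 -1.e+00] 0.05374960720038882 [ 0.5 -0.5 -2.4]
cm [-0.26  0.03  0.02]
```

View pics/scene7z.png

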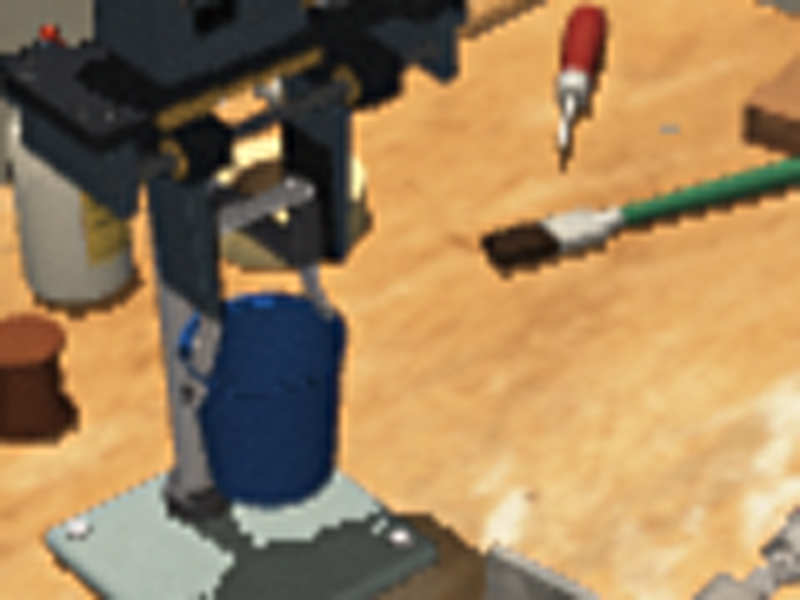

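>>> carry_out --moves '[-0.3,0,0.4,0,-0.01,0,-0.2,0,0,0,0,0,0,-0.2]'

```text
clock: 9.82
tcp_pos: [0.6222, 0.104, 0.1785]
tcp_rot: [0.995, -0.101, 0.003, -0.001]
wrist_force: [0.4, -0.8, -2.0]
width: 0.0542
```

Run:
```python
from h import *
to(.620,.104,.180)
s=manip.sense();print(s['joint_positions'],s['effort'].round(2),s['torque'].round(2))
im=snap('scene','scene8.png')
print([proj('scene',p) for p in [(.622,.104,.2),(.5865,.1105,.222),(.685,.0915,.203)]])
im=cv2.resize(im[205:255,205:265],(720,600),interpolation=cv2.INTER_CUBIC)
cv2.imwrite('pics/scene8z.png',im);snap('wrist','wrist8.png')
```

```text
9.825 [0.6222 0.104  0.1785] yang -101.58 zax [ 0.0053  0.0012 -1.    ] 0.05420562833246625 [ 0.4 -0.8 -2. ]
cm [-0.22  0.04 -0.16]
[1.28450210e-01 3.28306902e-01 1.90314933e+00 6.30118239e-04
 9.04769674e-01 1.90100209e+00] [-2.200e-01 -7.072e+01 -4.168e+01 -6.000e-02 -9.000e-02 -2.000e-02] [ 0.05 -0.01  0.01]
[array([227.20968311, 221.30172643]), array([234.71634949, 219.64997773]), array([213.79097972, 211.36370551])]
```

View pics/scene8z.png

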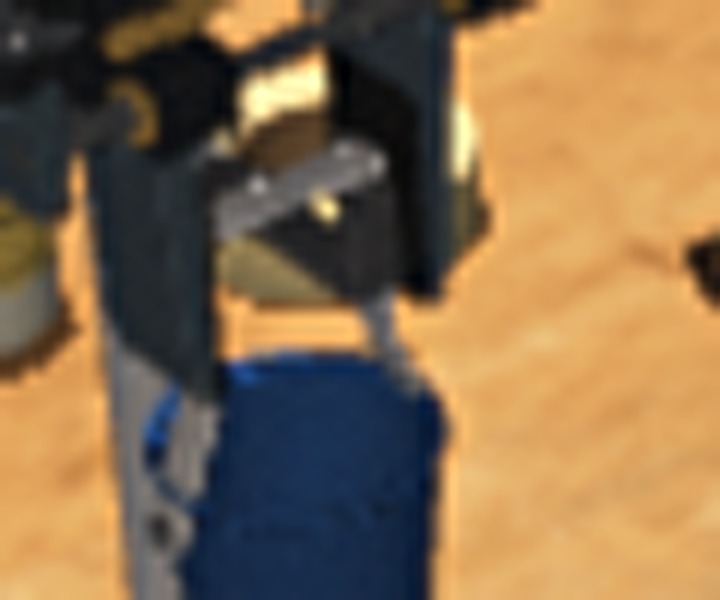

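View pics/wrist8.png

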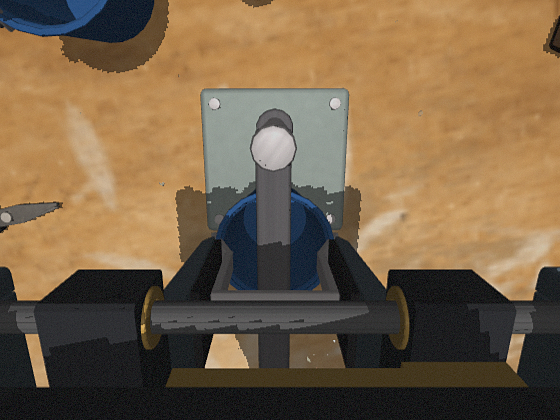

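The bar appears to rest on the strap and the pail is upright. Only small shifts in the wrist view hint at contact, and the force stayed at about −2 N. Any drop would be 2 mm at most, so I'll open the jaws.

>>> carry_out --moves '[0,0,0,0,0,0,0.3,0,0,0,0,0,0,0.4,0,0,0,0,0,0,0.6,0,0,0,0,0,0,0.8,0,0,0,0,0,0,0.9,0,0,0,0,0,0,0.9]'

```text
clock: 10.68
tcp_pos: [0.6212, 0.1042, 0.177]
tcp_rot: [0.995, -0.101, 0.001, -0.001]
wrist_force: [-0.9, -0.3, 0.1]
width: 0.0863
```

Run:
```python
from h import *
to(.620,.104,.30)
im=snap('scene','scene9.png')
cv2.imwrite('pics/scene9z.png',cv2.resize(im[190:280,190:310],(800,600),interpolation=cv2.INTER_CUBIC));snap('wrist','wrist9.png')
```

```text
10.675 [0.6212 0.1042 0.177 ] yang -101.56 zax [ 0.003   0.0011 -1.    ] 0.08629274819470216 [-0.9 -0.3  0.1]
cm [ -0.08   0.03 -12.31]
```

View pics/scene9z.png

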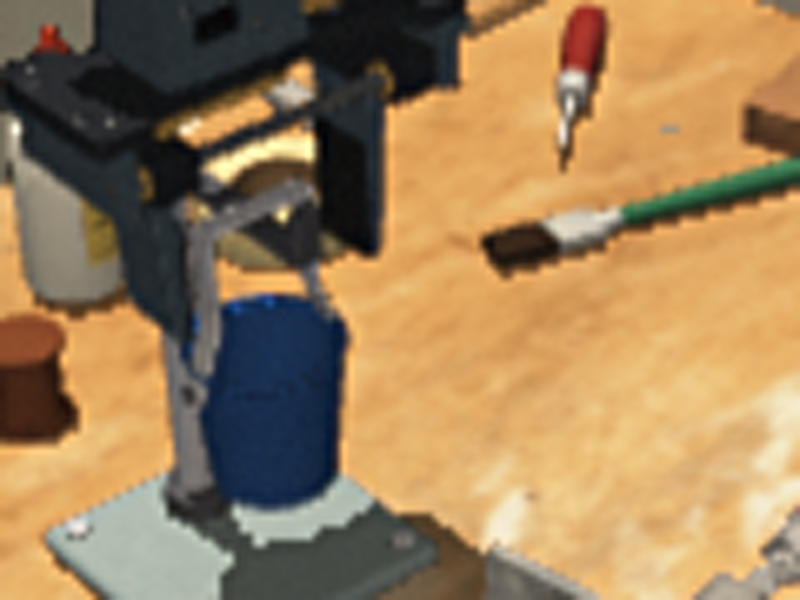

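View pics/wrist9.png

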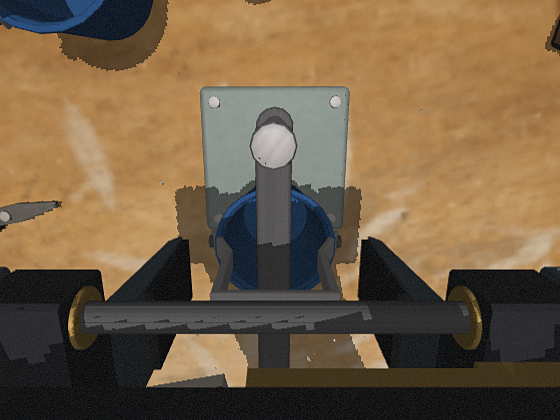

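The pail hangs on the strap on its own: the force is about 0 and there is a gap at each leg. I'll retreat straight up.

>>> carry_out --moves '[0,0,-1,0,0,0,0.95,0,0,-2,0,0,0,0.95,0,0,-3,0,0,0,0.95,0,0,-4,0,0,0,0.95,0,0,-4,0,0,0,0.95,-4,0,-2,0,0,0,0.95,-4,0,0,0,0,0,0.95,0,0,0,0,0,0,0.95]'

```text
clock: 11.78
tcp_pos: [0.5411, 0.1205, 0.353]
tcp_rot: [0.995, -0.101, 0.006, -0.002]
wrist_force: [0.7, -0.2, -0.5]
width: 0.0888
```

>>> carry_out --moves '[0,5,0,0,0,0,0.95,0,5,0,0,0,0,0.95,0,5,0,0,0,0,0.95,0,5,0,0,0,0,0.95,0,5,0,0,0,0,0.95,0,0,0,0,0,0,0.95,0,0,0,0,0,0,0.95]'

```text
clock: 12.65
tcp_pos: [0.4937, -0.1331, 0.36]
tcp_rot: [0.995, -0.1, 0.011, -0.002]
wrist_force: [0.2, 0.4, 0.3]
width: 0.089
```

Run:
```python
from h import *
to(.620,.104,.30)
im=snap('scene','scene10.png')
cv2.imwrite('pics/scene10z.png',cv2.resize(im[190:280,190:310],(800,600),interpolation=cv2.INTER_CUBIC))
im=snap('top','top10.png')
cv2.imwrite('pics/top10z.png',cv2.resize(im[130:280,190:390],(800,600),interpolation=cv2.INTER_CUBIC))
```

```text
12.65 [ 0.4937 -0.1331  0.36  ] yang -101.53 zax [ 0.0213  0.0011 -0.9998] 0.08896232617915013 [0.2 0.4 0.3]
cm [  7.51 -25.72   6.29]
```

View pics/scene10z.png

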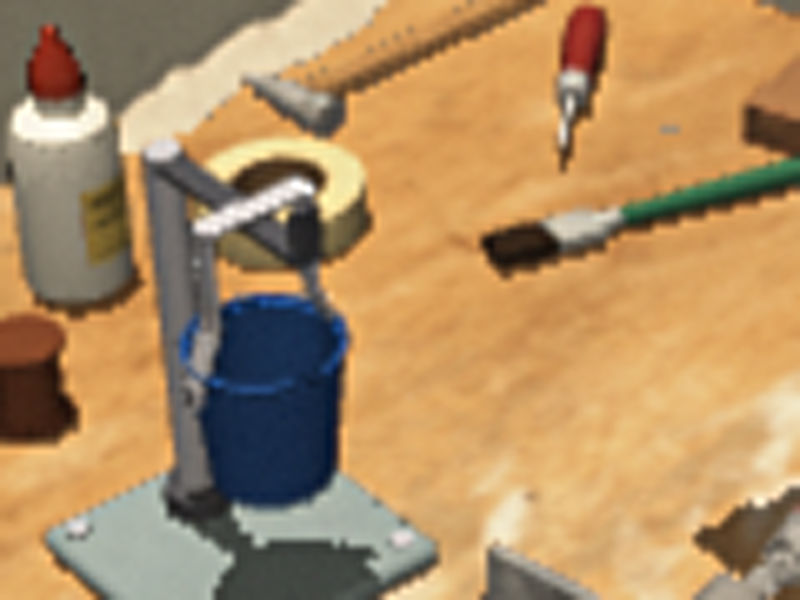

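View pics/top10z.png

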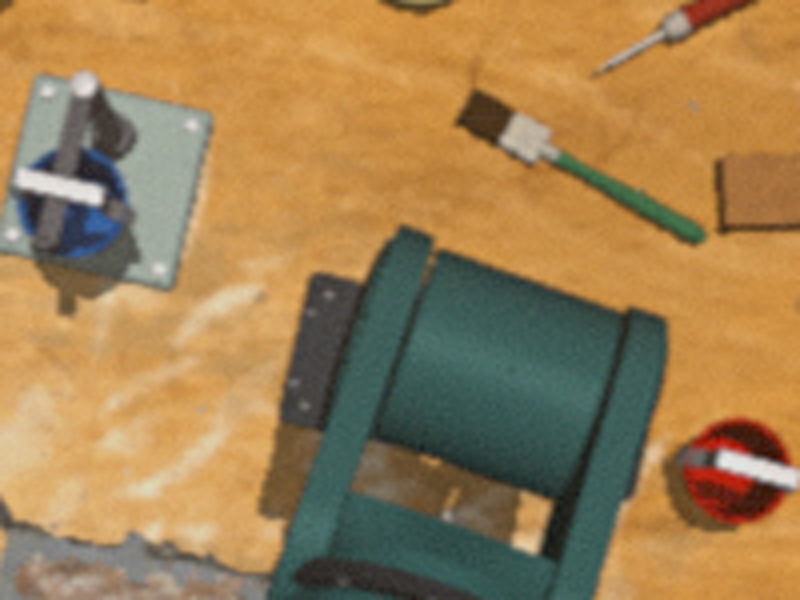

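The top view shows the bar lying across the strap at (60,186) in the zoomed crop, and the red pail unmoved. I'll do a final numeric check and hand in.

Run:
```python
from h import *
f=lambda x,y:(x/4+190-.4,y/4+130-.4)
c=ray('top',*f(60,186),.204); g=lambda x,y:(x/6.667+190-.4,y/6.667+190-.4)
t=tri([('top',*f(60,186)),('scene',*g(256,206))])
a=np.radians(-11.4);u=np.array([np.cos(a),np.sin(a)]);v=np.array([-u[1],u[0]])
d=c[:2]-[.620,.104];print(c,t,'along',d@u,'side',d@v,'red',ray('top',*f(758,468),.137))
s1=manip.sense();print(s1['clock']);print(manip.hand_in())
```

```text
[0.6225069  0.10411779 0.204     ] [0.62149387 0.10331574 0.20268567] along 0.002434156796573763 side 0.0006109714074062878 red [ 0.46334637 -0.33865756  0.137     ]
12.75
the job is handed in; nothing more can be done
None
```

The smallest blue pail now hangs by its handle on the hook of the grey stand. I gripped it by the handle legs, turned it about 31° so its bar lay across the hook, passed the hook's tip through the handle, lowered it and let go. The job was handed in at 12.75 s; no verdict is reported.

Last checks from the pictures:
- **Blue pail:** the bar's centre is about 2 mm along the hook and 1 mm sideways from my estimate of the seat point. The top of the bar is at about 203 mm; 204 mm is expected when it rests on the strap. The pail looks upright, though I did not measure its angle.
- **Red pail:** its bar is within 1 mm of where it began.
- **Robot:** the arm is well clear of everything, and the wrist force reads about 0.

Two things disagreed:
- **Contact while lowering:** the wrist force never showed the bar touching the hook. I judged the contact by height and pictures, and the pail stayed in place when I opened the jaws.
- **Seat position:** my estimates of the seat's x position, from different views, spread over about 5 mm (0.619–0.624 m).

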